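# Park a laboratory shaker and put its locking pin through

### The job

Lock the shaker for transport: slide its platform along until the eye in the platform's lug stands in line with the locking pin, then push the pin through the eye until its knob is fully home against the sleeve. Leave the timer, the roll of tape and the tube where they are.

Things in the scene. Friction and masses are not known exactly. Their poses are not given: they have to be found in the camera images.
- shaker: Fixed white shaker, housing 120x160x66 mm; origin under its centre on the bench; x from front (pin side) to back, y to its left, z up. In front, at y=0: aluminium pin bracket 40 mm wide, x -130 to -85 mm, 68 mm high, with a 14 mm bore (the sleeve) along x at z=50 mm. In line, an 18 mm hole in the housing's front wall (x -60 to -48 mm) takes the pin's end.
- platform (a joint): Position (m) of the sliding platform along the shaker's y; 0 = parked, eye in line with the pin; + = to its left. Travel -0.030 to 0.040, no stop or click at 0; slides at about 2.5 N and stays where left. Starts 16 to 36 mm to the left. Aluminium plate 115x150 mm, top at z=79 mm, with two small petri dishes clamped on it and an upright rail at either end.
- eye (a point): Centre of the eye: 16 mm hole along the shaker's x, 50 mm above the bench, in the lug: an upright aluminium plate 8 mm thick, 40 mm wide (y), z 21 to 79 mm, on the platform's front edge, moving with it in the gap between bracket and housing, 7 mm behind the bracket. Lug and bracket are equally wide: their side edges are flush when parked. Axes as the shaker's.
- left_rail (a point): Middle of the upper outer edge of the platform's left (+y) rail: upright bar 110 mm long (x), 10 mm thick, top 107 mm above the bench, 28 mm above the platform. Its outer face lies at this point's y and reaches down to z=75 mm; pushing that face to -y moves the platform right. Axes as the shaker's.
- right_rail (a point): The same for the right (-y) rail; pushing its outer face to +y moves the platform left.
- sleeve_front (a point): Centre of the bore's mouth on the front face of the pin bracket, 50 mm above the bench; the pin's knob rests against this face when home. Axes as the shaker's.
- pin_knob (a point): Centre of the flat front face of the locking pin's knob (the face to push): dark steel disc 34 mm across, 16 mm thick. x axis along the pin to its nose; the pin may roll about it. The loose 150 g steel pin slides easily in the sleeve; at the start its nose is 5 to 15 mm short of the lug, its knob 37 to 47 mm off the bracket. When home this face is 16 mm in front of sleeve_front.
- pin_nose (a point): Tip of the pin's tapered nose, 100 mm from the knob's front face along the pin's axis; shaft 12 mm thick and 84 mm long from the knob's shoulder, tapering to 4 mm over its last 12 mm. When home the tip is 28 mm behind the eye's centre.
- timer: White bench timer, 66x66x20 mm, on the bench; origin under its centre. Bystander.
- tape_roll: Flat roll of label tape, 83 mm across, 18 mm high, on the bench; origin under its centre. Bystander.
- tube_15_a: Thin screw-cap tube lying on the bench, 118 mm long, 20 mm thick; origin under its centre. Bystander.
Mind the look-alikes: they are no part of the job. Of the things that look like the part that bears pin_knob, the larger one is meant.

How it is judged:
By the outcome, as a careful person would: the job done as asked, in the order asked, and still so for the second after the job is handed in, with the robot touching nothing.
It also fails if it takes over 48 s, if anything falls off the work surface, if the arm or the gripper's body presses on something with over 40 N, if the wrist force passes 120 N, or if a joint passes its speed limit or range.

### The arm

A 6-joint arm with a two-finger parallel gripper is mounted at the origin on a cart in front of the work surface, level with it; the furniture and walls round the work are solid. World frame = base frame: x ahead of the robot, y to its left, z up, the work surface at z = 0. Lengths are in m, angles in rad, forces in N, time in s.
With the tool pointing down it reaches from about 0.4 to 0.925 m from the base axis. Payload 3.4 kg.
Tool frame: the origin (TCP) lies on the centre line of the jaws, within the pads' length; the fingertips stand 11 mm ahead of it and the grasp point (between the pads) lies 8 mm behind it (robot.tcp_to_tips is the distance from the TCP to the fingertips, in m); z points along the fingers, y is the line along which they close (so a half turn about z gives the same grasp; the last joint's range is limited). The gripper opens to 85 mm and grips with 20 to 120 N. Pads are 22 mm wide; open, the fingers measure 114 mm over their backs; the gripper's body (76 mm by 85 mm) begins 54 mm behind the grasp point. The pads swing forward as they close: fully open they stand 13 mm farther back than shut.
Start: joints at [1.038, 0.307, 1.506, -0, 1.328, -0.073], TCP at [0.255, 0.516, 0.242] pointing down, gripper open.
Joint ranges: [-3.12, 3.12], [-1.05, 2.28], [0.14, 2.33], [-1.42, 4.57], [0.1, 2.73], [-2.68, 2.68]. Speed limits (rad/s): [2.57, 2.57, 3.14, 3.14, 3.14, 3.14].

### API

Orientations are given as a rotation vector (axis times angle).
In Python, from bench import readout, vision, job, robot gives the robot as it stands.
- The arm moves only by the tool drive_tool, never from a script. Its argument "commands" is text: rows parted by semicolons, each of 5 numbers parted by spaces: the closure, from -1 (fully open) to 1 (shut), so that 0 is half open, then the shift along the world's x, y, z scaled (see below), then the turn about the world's z scaled (see below). A call has 1 to 10 rows; each row shifts and turns the commanded pose from where the row before left it; what a row does not reach is not made up. The controller multiplies each number of a shift by 10 cm and each number of a turn by 1.5 rad. A row lasts 1/8 s, in which the tool goes at most 62.5 mm and 10.7 degrees, less where a joint would pass 70% of its speed; a pose out of reach is approached as far as the arm can. A call with a number of a shift or a turn outside -1 to 1 is refused whole. A call with a gripper value outside its range is refused whole. The fingers move at their own pace and stop on an object; "grip_force" is the grip in N (left out, the last holds). Time passes only in rows, so rows that do not move let the fingers close. It gives the time, the measured TCP pose, the force, the opening and the grip force at its end, in the units of the state.
- readout.state(): the state, without advancing time (a new reading comes with each control period).
- vision.capture(name): name is "scene" or "top"; returns a dict with "color" (420x560x3 uint8, red, green, blue), "fx", "fy", "cx", "cy" (pixels), "rvec" (rotation vector, rad) and "tvec" (3), from world to camera coordinates, as OpenCV has them. Camera axes: x right, y down, z forward; pixel columns grow to the right and rows downward; lengths in m; the calibration is good to about 2 mm. A picture is of the moment at which its call begins. There is no depth.
- job.job_done(): hands the job in; it is judged then, once.
The state is a dict: "time_s": time; "joints": joint angles; "dq": joint speeds; "tau": joint torques, N m; "ee_pos": TCP position; "tool_rot": TCP orientation; "wrist_force": force on the tool from outside, world axes, zero at the start; "torque": the same for the moment, N m; "grip_width": finger opening in m; "grip_force": force on a finger pad.
Only numpy, scipy, OpenCV 4.12 (cv2) and the standard library are available. Lean on these libraries where they do the work, as an engineer would, in place of code of your own. Each camera call takes 0.05 s, during which the arm holds its last target. There are 200 camera calls.

## Working session

There is one attempt and no reset: what is moved stays moved. The work goes in short steps, Python scripts to look and compute and a tool call to move; the robot and the scene stay as the last step left them, time stands still between calls to the robot, and variables do not carry over. Pictures are saved under pics/ and viewed, at most 10 in all, crops included, and the job is handed in when it is done.

Besides the shell and the picture viewer there is one more tool, called after "Emit:" by a JSON object that holds its "op" and its "data", one argument or row to a line. drive_tool: Moves the arm, as the interface text tells. Its arguments: {"type":"object","properties":{"commands":{"type":"string"},"grip_force":{"type":"number"}},"required":["commands"]}

```bash
mkdir -p pics; cat > h.py <<'E'
import numpy as np, cv2
from bench import readout, vision, job, robot
def cap(n):
    c=vision.capture(n); R=cv2.Rodrigues(np.array(c['rvec'],float))[0]; t=np.array(c['tvec'],float)
    K=np.array([[c['fx'],0,c['cx']],[0,c['fy'],c['cy']],[0,0,1]]); c.update(R=R,t=t,K=K,P=K@np.c_[R,t]); return c
def onz(c,u,v,z):
    d=c['R'].T@np.linalg.solve(c['K'],[u,v,1.]); o=-c['R'].T@c['t']; return o+d*(z-o[2])/d[2]
def proj(c,p):
    q=c['P']@np.r_[p,1]; return q[:2]/q[2]
def tri(a,ua,b,ub):
    X=cv2.triangulatePoints(a['P'],b['P'],np.array(ua,float),np.array(ub,float)).ravel(); return X[:3]/X[3]
def save(c,n,box=None,s=1):
    im=c['color'][:,:,::-1]
    if box: im=im[box[1]:box[3],box[0]:box[2]]
    cv2.imwrite('pics/'+n,cv2.resize(im,None,fx=s,fy=s,interpolation=cv2.INTER_CUBIC))
E
python3 - <<'E'
from h import *
for n in('scene','top'):
    c=cap(n); save(c,n+'1.png',s=1.4); print(n,-c['R'].T@c['t'],c['fx'])
print(readout.state()['tool_rot'],readout.state()['time_s'],readout.state()['wrist_force'])
E
```

```text
scene [-0.04079455 -0.68702661  0.55967664] 485.6156289886281
top [ 0.36436899 -0.25160911  0.93019917] 397.3541589459338
[-7.14211335e-01 -3.05877613e+00  2.73880546e-03] 0.1 [-0.19710586  0.47392652 -0.36091493]
```

View pics/scene1.png

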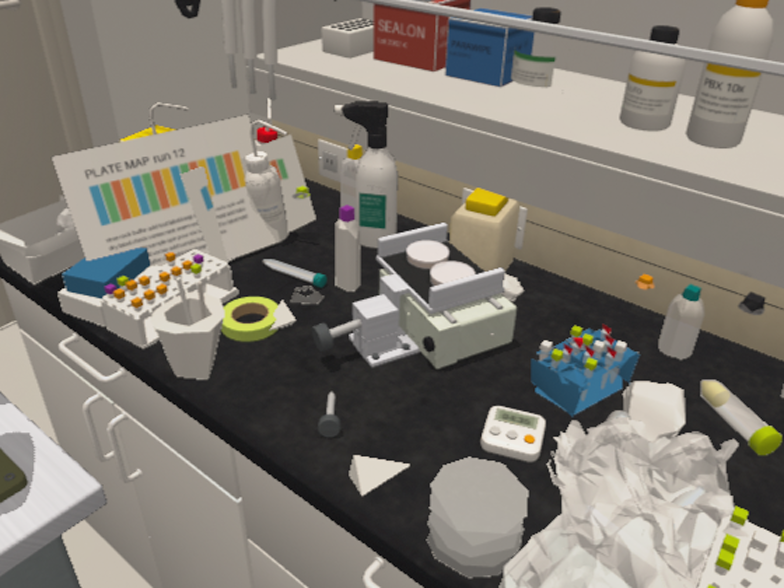

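View pics/top1.png

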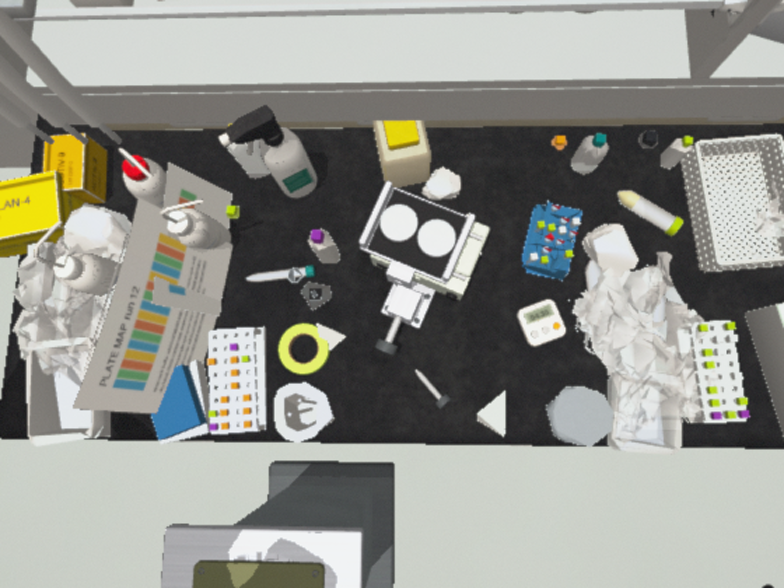

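The knob candidates are a dark disc in the bracket, at scene (322,337)/1.4 and top (388,345)/1.4, and a small loose pin on the bench, at scene (329,425)/1.4 and top (438,400)/1.4. I choose the larger one in the bracket. The platform sits shifted to its left (image left). I'll check this in a close crop.

```bash
python3 - <<'E'
from h import *
a=cap('top');b=cap('scene')
A=a['color'][120:260,240:360][:,:,::-1];B=b['color'][150:270,215:375][:,:,::-1]
A=cv2.resize(A,None,fx=4,fy=4,interpolation=2);B=cv2.resize(B,None,fx=5,fy=5,interpolation=2)
cv2.imwrite('pics/ctop.png',A);cv2.imwrite('pics/cscene.png',B)
E
```

```text
(no output)
```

View pics/ctop.png

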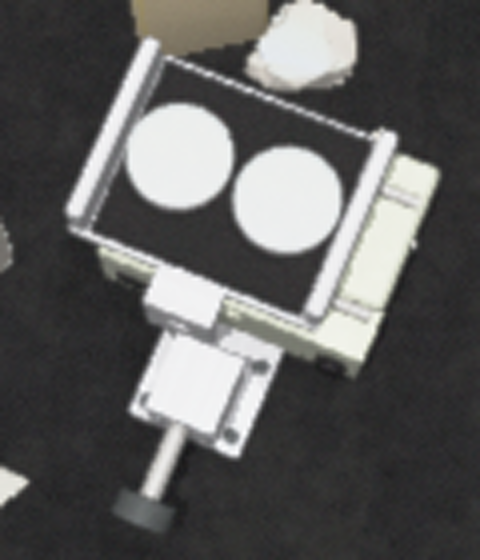

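View pics/cscene.png

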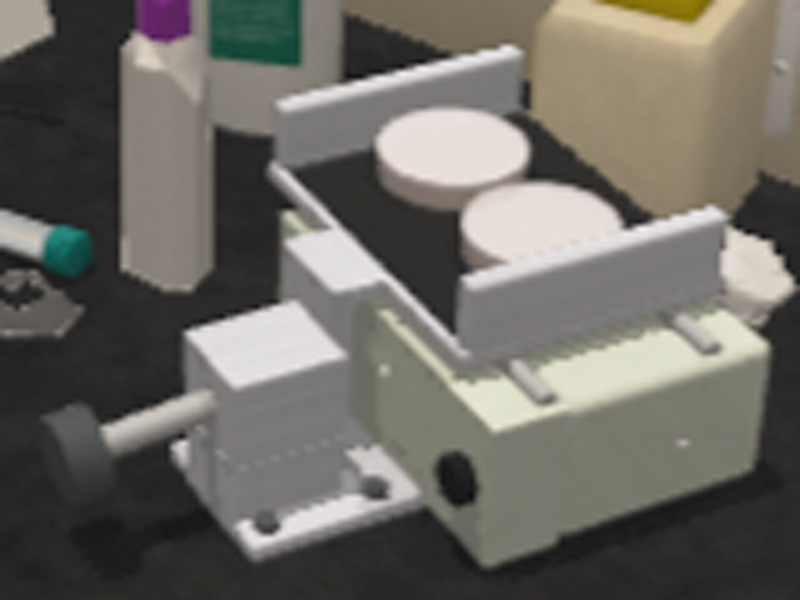

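The crop confirms the big knob in the bracket. In the top crop the knob is at (147,508), the bracket top near (190,382), the left rail's outer edge runs (148,40)-(68,212) and the lug top is at (185,290).

```bash
python3 - <<'E'
from h import *
a=cap('top');b=cap('scene')
T=lambda U,V:((U+.5)/4-.5+240,(V+.5)/4-.5+120)
S=lambda U,V:((U+.5)/5-.5+215,(V+.5)/5-.5+150)
def show(n,c,f,pts,z):
    W=np.array([onz(c,*f(*p),z) for p in pts]);print(n,np.round(W[:,:2],4).tolist(),'mean',W.mean(0).round(4)[:2]);return W
w1=show('br scene',b,S,[(186,330),(297,303),(347,352),(235,388)],.068)
w2=show('br top',a,T,[(165,330),(244,354),(212,437),(137,408)],.068)
l=show('Lrail top',a,T,[(148,40),(68,212)],.107)
r=show('Rrail top',a,T,[(397,135),(328,318)],.107)
show('Lrail scene outer? inner top',b,S,[(277,104),(520,50)],.107)
show('Rrail scene outer',b,S,[(463,287),(724,216)],.107)
show('lug scene top front',b,S,[(286,241),(338,295)],.079)
show('lug top back?',a,T,[(157,265),(224,292)],.079)
for n,q in(('L',l),('R',r)):
    d=q[0]-q[1];print(n,'yaw',np.degrees(np.arctan2(d[1],d[0])),np.linalg.norm(d))
k=tri(a,T(147,508),b,S(78,457));print('knob',k)
print('shaft/bracket entry',tri(a,T(181,428),b,S(207,404)))
# housing corners bottom scene
show('house',b,S,[(487,567),(757,470)],0)
E
```

```text
br scene [[0.4965, -0.1993], [0.5363, -0.2183], [0.5236, -0.2519], [0.4808, -0.2362]] mean [ 0.5093 -0.2264]
br top [[0.538, -0.2103], [0.5246, -0.254], [0.4785, -0.2366], [0.4943, -0.1954]] mean [ 0.5089 -0.2241]
Lrail top [[0.6919, -0.201], [0.5947, -0.1593]] mean [ 0.6433 -0.1801]
Rrail top [[0.6373, -0.3357], [0.5368, -0.2981]] mean [ 0.5871 -0.3169]
Lrail scene outer? inner top [[0.5927, -0.1608], [0.6918, -0.2055]] mean [ 0.6422 -0.1831]
Rrail scene outer [[0.5353, -0.2921], [0.6348, -0.3354]] mean [ 0.5851 -0.3138]
lug scene top front [[0.553, -0.1989], [0.5371, -0.2366]] mean [ 0.545  -0.2178]
lug top back? [[0.5723, -0.206], [0.5571, -0.2429]] mean [ 0.5647 -0.2245]
L yaw -23.269840765752576 0.10574294763092468
R yaw -20.53371097605835 0.10729938915490438
knob [ 0.44068865 -0.19924516  0.04285847]
shaft/bracket entry [ 0.48567836 -0.21889604  0.05033621]
house [[0.5284, -0.3147], [0.642, -0.3592]] mean [ 0.5852 -0.337 ]
```

```bash
python3 - <<'E'
from h import *
a=cap('top');b=cap('scene')
f=lambda *p:np.array(p)/1.4
for n,p,q in[('purple cap',(318,236),(347,212)),('spray nozzle',(228,138),(340,113)),('spray head',(265,118),(375,110)),('pump tip',(200,203),(283,130)),('board top right',(200,175),(247,120)),('cream',(403,135),(488,200)),('redpump',(130,160),(265,130))]:
    print(n,tri(a,f(*p),b,f(*q)).round(3))
for n,q in[('purple base',(347,288)),('spray base',(375,243))]: print(n,onz(b,*f(*q),0).round(3))
s=readout.state();print(s['grip_width'],proj(a,s['ee_pos'])*1.4,proj(b,s['ee_pos'])*1.4)
E
```

```text
purple cap [ 0.598 -0.098  0.125]
spray nozzle [0.713 0.017 0.214]
spray head [ 0.736 -0.036  0.225]
pump tip [0.624 0.054 0.202]
board top right [0.62  0.078 0.218]
cream [ 0.762 -0.228  0.126]
redpump [0.712 0.194 0.144]
purple base [ 0.593 -0.101  0.   ]
spray base [ 0.727 -0.043  0.   ]
0.08552633049034183 [-201.15280698  478.40247791] [-122.67550737   94.52270186]
```

Emit:
{"op": "drive_tool", "data": {
  "commands": "1 0.28 -0.38 0.14 0; 1 0.28 -0.38 0.14 0; 1 0.28 -0.38 0.14 0; 1 0.28 -0.38 0.14 0; 1 0.28 -0.38 0.14 0; 1 0.28 -0.38 0.14 0; 1 0.28 -0.38 0.14 0.047; 1 0 -0.5 0 0; 1 0 -0.5 0 0; 1 0 -0.5 0 0",
  "grip_force": 40
}}

```text
time_s: 1.65
ee_pos: [0.4506, 0.098, 0.3404]
tool_rot: [0.606, 3.082, 0.0]
wrist_force: [0.5, -0.7, 0.5]
grip_width: -0.0003
grip_force: 0.0
```

Emit:
{"op": "drive_tool", "data": {
  "commands": "1 0 -0.5 0 0; 1 0 -0.5 0 0; 1 0 -0.5 0 0; 1 0.3 -0.5 0 0; 1 0.5 -0.3 0 0; 1 0.5 -0.2 0 0; 1 0.5 0 0 0; 1 0.2 0 0 0; 1 0 0 0 0; 1 0 0 0 0"
}}

```text
time_s: 2.9
ee_pos: [0.6497, -0.1503, 0.3402]
tool_rot: [-0.606, -3.081, 0.0]
wrist_force: [-0.3, 0.3, 0.6]
grip_width: 0.0001
grip_force: 0.0
```

Emit:
{"op": "drive_tool", "data": {
  "commands": "1 0 0 -0.5 0; 1 0 0 -0.5 0; 1 0 0 -0.5 0; 1 0 0 -0.4 0; 1 0 0 -0.25 0; 1 0 0 0 0"
}}

```text
time_s: 3.65
ee_pos: [0.6478, -0.1499, 0.1238]
tool_rot: [-0.605, -3.078, -0.001]
wrist_force: [0.1, -0.0, 1.1]
grip_width: 0.0001
grip_force: 0.0
```

```bash
python3 - <<'E'
from h import *
b=cap('scene');a=cap('top')
B=cv2.resize(b['color'][110:270,215:375],None,fx=3.5,fy=3.5,interpolation=2)
A=cv2.resize(a['color'][90:270,225:375],None,fx=3,fy=3,interpolation=2)
im=np.zeros((560,1010,3),np.uint8);im[:560,:560]=B;im[:540,560:]=A
cv2.imwrite('pics/d1.png',cv2.resize(im,None,fx=.79,fy=.79)[:,:,::-1]);print(readout.state()['ee_pos'])
E
```

```text
[ 0.65064886 -0.15065742  0.12676714]
```

View pics/d1.png

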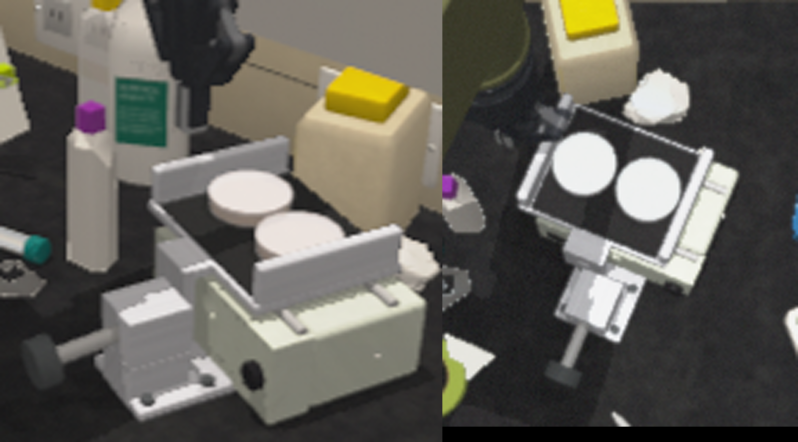

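Emit:
{"op": "drive_tool", "data": {
  "commands": "1 0 0 -0.1 0; 1 0 0 -0.1 0; 1 0 0 -0.1 0; 1 0 0 0 0; 1 0 0 0 0"
}}

```text
time_s: 4.38
ee_pos: [0.6507, -0.1505, 0.0951]
tool_rot: [-0.606, -3.082, 0.0]
wrist_force: [0.4, -0.3, 0.1]
grip_width: -0.0002
grip_force: 0.0
```

Emit:
{"op": "drive_tool", "data": {
  "commands": "1 -0.015 -0.037 0 0; 1 -0.015 -0.037 0 0; 1 -0.0076 -0.0185 0 0; 1 -0.0076 -0.0185 0 0; 1 0 0 0 0"
}}

```text
time_s: 5.0
ee_pos: [0.6461, -0.1618, 0.0953]
tool_rot: [0.607, 3.082, 0.0]
wrist_force: [-0.5, 0.3, -0.5]
grip_width: -0.0
grip_force: 0.0
```

Emit:
{"op": "drive_tool", "data": {
  "commands": "1 -0.0076 -0.0185 0 0; 1 -0.0076 -0.0185 0 0; 1 -0.0076 -0.0185 0 0; 1 0 0 0 0"
}}

```text
time_s: 5.5
ee_pos: [0.6438, -0.1671, 0.0953]
tool_rot: [-0.606, -3.083, -0.0]
wrist_force: [0.4, 1.8, -0.7]
grip_width: -0.0003
grip_force: 1.0
```

Emit:
{"op": "drive_tool", "data": {
  "commands": "1 -0.0076 -0.0185 0 0; 1 -0.0076 -0.0185 0 0; 1 -0.0076 -0.0185 0 0; 1 -0.0076 -0.0185 0 0; 1 -0.0076 -0.0185 0 0; 1 -0.0076 -0.0185 0 0; 1 0 0 0 0; 1 0 0 0 0"
}}

```text
time_s: 6.5
ee_pos: [0.6391, -0.1786, 0.0953]
tool_rot: [-0.606, -3.082, 0.001]
wrist_force: [-0.3, 1.3, 0.5]
grip_width: -0.0002
grip_force: 0.4
```

```bash
python3 - <<'E'
from h import *
b=cap('scene');a=cap('top')
B=cv2.resize(b['color'][185:265,225:305],None,fx=7,fy=7,interpolation=2)
cv2.imwrite('pics/e1.png',B[:,:,::-1]);print(readout.state()['ee_pos'])
E
```

```text
[ 0.63926539 -0.17860381  0.09524642]
```

View pics/e1.png

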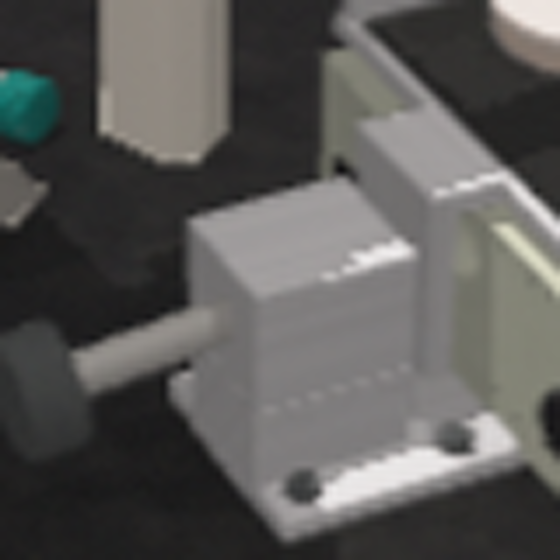

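Lug front-top corners are near (358,125) and (433,197). Bracket top corners are (190,222), (345,180), (415,250) and (262,297). The lug is still shifted left.

```bash
cat > m.py <<'E'
from h import *
def off(b,br,lug,ox,oy,s,yaw=-22.3):
    S=lambda p:((p[0]+.5)/s-.5+ox,(p[1]+.5)/s-.5+oy)
    W=np.array([onz(b,*S(p),.068) for p in br])[:,:2]; L=np.array([onz(b,*S(p),.079) for p in lug])[:,:2]
    for y in(yaw-1.5,yaw,yaw+1.5):
        t=np.radians(y);E=np.array([[np.cos(t),-np.sin(t)],[np.sin(t),np.cos(t)]]);w=W@E;l=L@E
        print(y,'bracket xy',(w*1e3).round(1).tolist(),'lug',(l*1e3).round(1).tolist(),'off',((l[:,1].mean()-w[:,1].mean())*1e3).round(2))
E
python3 - <<'E'
from m import *
b=cap('scene')
off(b,[(190,222),(345,180),(415,250),(262,297)],[(358,125),(433,197)],225,185,7)
E
```

```text
-23.8 bracket xy [[533.6, 16.1], [578.4, 16.6], [580.1, -19.9], [536.1, -21.8]] lug [[585.6, 23.7], [587.6, -14.8]] off 6.71
-22.3 bracket xy [[533.9, 2.1], [578.6, 1.4], [579.3, -35.1], [535.4, -35.8]] lug [[586.0, 8.4], [587.0, -30.2]] off 5.93
-20.8 bracket xy [[533.8, -11.9], [578.5, -13.7], [578.2, -50.2], [534.3, -49.8]] lug [[586.0, -7.0], [586.0, -45.6]] off 5.15
```

Emit:
{"op": "drive_tool", "data": {
  "commands": "1 -0.0057 -0.0139 0 0; 1 -0.0057 -0.0139 0 0; 1 -0.0057 -0.0139 0 0; 1 0 0 0 0; 1 0 0 0 0"
}}

```text
time_s: 7.28
ee_pos: [0.6376, -0.1825, 0.0952]
tool_rot: [0.606, 3.083, -0.0]
wrist_force: [1.6, 1.2, -0.5]
grip_width: -0.0001
grip_force: 0.9
```

```bash
python3 - <<'E'
from h import *
b=cap('scene')
B=cv2.resize(b['color'][190:240,250:300],None,fx=11,fy=11,interpolation=2)
cv2.imwrite('pics/e2.png',B[:,:,::-1]);print(readout.state()['ee_pos'])
E
```

```text
[ 0.63763485 -0.18255867  0.09527954]
```

View pics/e2.png

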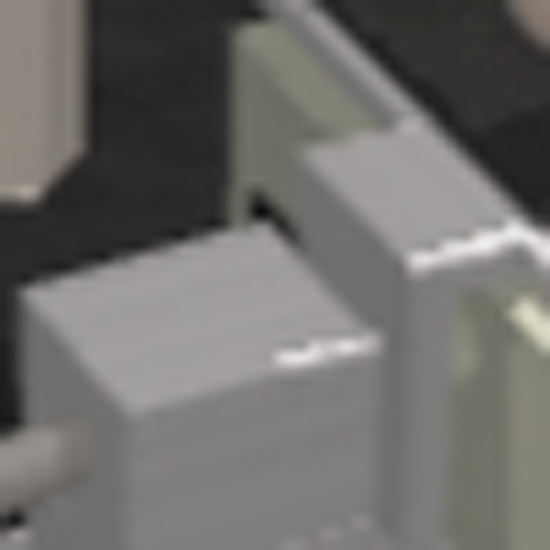

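The lug is nearly aligned. Bracket corners are (20,292), (265,225), (382,342) and (130,415), and lug front corners are (302,152) and (412,265).

```bash
python3 - <<'E'
from m import *
b=cap('scene')
off(b,[(20,292),(265,225),(382,342),(130,415)],[(302,152),(412,265)],250,190,11)
# predicted: for parked lug, where would its corners be, from bracket back corners (7mm behind, +11mm up)
E
```

```text
-23.8 bracket xy [[533.3, 16.9], [578.4, 17.6], [580.2, -21.2], [534.8, -22.1]] lug [[586.3, 19.9], [587.1, -17.9]] off 3.18
-22.3 bracket xy [[533.6, 3.0], [578.7, 2.4], [579.5, -36.4], [534.0, -36.1]] lug [[586.6, 4.5], [586.4, -33.3]] off 2.39
-20.8 bracket xy [[533.5, -11.0], [578.6, -12.7], [578.3, -51.5], [532.9, -50.0]] lug [[586.5, -10.9], [585.4, -48.6]] off 1.61
```

Emit:
{"op": "drive_tool", "data": {
  "commands": "1 -0.0048 -0.0115 0 0; 1 -0.0048 -0.0115 0 0; 1 0 0 0 0; 1 0 0 0 0"
}}

```text
time_s: 7.88
ee_pos: [0.6366, -0.1849, 0.0953]
tool_rot: [0.606, 3.082, -0.0]
wrist_force: [0.7, 1.3, -1.3]
grip_width: 0.0001
grip_force: 0.9
```

```bash
python3 - <<'E'
from h import *
b=cap('scene');a=cap('top')
B=cv2.resize(b['color'][190:240,250:300],None,fx=11,fy=11,interpolation=2)
cv2.imwrite('pics/e3.png',B[:,:,::-1]);print(readout.state()['ee_pos'])
E
```

```text
[ 0.6366478  -0.18485895  0.0952838 ]
```

View pics/e3.png

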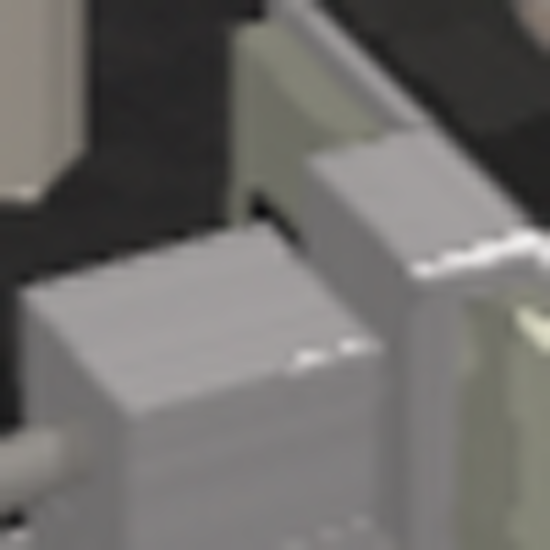

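```bash
python3 - <<'E'
from m import *
b=cap('scene')
off(b,[(20,292),(265,225),(382,344),(130,415)],[(310,159),(418,273)],250,190,11)
t=np.radians(-22.3);ex=np.array([np.cos(t),np.sin(t),0]);c=np.array([.5091,-.2253,.05])
for k in(-.0225-.040-.016,-.0225-.016):print((c+k*ex).round(4))
E
```

```text
-23.8 bracket xy [[533.3, 16.9], [578.4, 17.6], [580.0, -21.7], [534.8, -22.1]] lug [[586.5, 17.4], [586.9, -20.3]] off 0.83
-22.3 bracket xy [[533.6, 3.0], [578.7, 2.4], [579.2, -36.9], [534.0, -36.1]] lug [[586.8, 2.0], [586.2, -35.7]] off 0.04
-20.8 bracket xy [[533.5, -11.0], [578.6, -12.7], [578.0, -52.0], [532.9, -50.0]] lug [[586.6, -13.4], [585.0, -51.0]] off -0.75
[ 0.4365 -0.1955  0.05  ]
[ 0.4735 -0.2107  0.05  ]
```

Emit:
{"op": "drive_tool", "data": {
  "commands": "1 0.06 0.14 0 0; 1 0 0 0.5 0; 1 0 0 0.5 0; 1 0 0 0.5 0; 1 -0.48 -0.022 0 0; 1 -0.48 -0.022 0 0; 1 -0.48 -0.022 0 0; 1 -0.48 -0.022 0 0; 1 -0.47 -0.022 0 0; 1 0 0 0 0"
}}

```text
time_s: 9.28
ee_pos: [0.3999, -0.1805, 0.2454]
tool_rot: [-0.608, -3.08, 0.0]
wrist_force: [0.0, -1.1, 0.1]
grip_width: -0.0001
grip_force: 0.0
```

Emit:
{"op": "drive_tool", "data": {
  "commands": "1 0 0 -0.5 0; 1 0 0 -0.5 0; 1 0 0 -0.4 0; 1 0 0 -0.3 0; 1 0 0 -0.2 0; 1 0 0 0 0; 1 0 0 0 0"
}}

```text
time_s: 10.15
ee_pos: [0.4049, -0.182, 0.0558]
tool_rot: [0.605, 3.081, -0.001]
wrist_force: [0.1, -0.8, 0.1]
grip_width: 0.0003
grip_force: 0.0
```

```bash
python3 - <<'E'
from h import *
b=cap('scene');a=cap('top')
B=cv2.resize(b['color'][150:270,190:310],None,fx=4,fy=4,interpolation=2)
A=cv2.resize(a['color'][190:270,240:320],None,fx=4,fy=4,interpolation=2)
im=np.zeros((480,800,3),np.uint8);im[:,:480]=B;im[:320,480:]=A
cv2.imwrite('pics/f1.png',im[:,:,::-1]);print(readout.state()['ee_pos'])
E
```

```text
[ 0.40482478 -0.18212061  0.05622956]
```

View pics/f1.png

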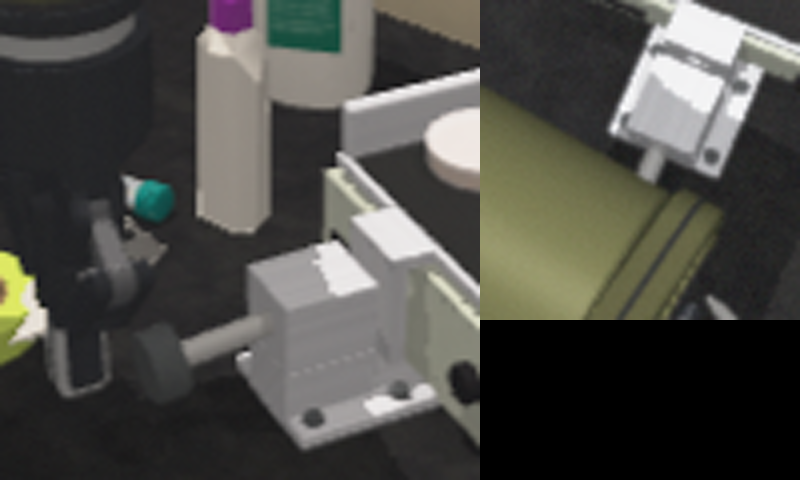

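Emit:
{"op": "drive_tool", "data": {
  "commands": "1 0 0 -0.07 0; 1 0.037 -0.0152 0 0; 1 0.037 -0.0152 0 0; 1 0.037 -0.0152 0 0; 1 0.037 -0.0152 0 0; 1 0.0278 -0.0114 0 0; 1 0.0278 -0.0114 0 0; 1 0.0278 -0.0114 0 0; 1 0 0 0 0"
}}

```text
time_s: 11.38
ee_pos: [0.4272, -0.1914, 0.0483]
tool_rot: [0.606, 3.082, -0.0]
wrist_force: [-2.0, 1.1, 0.4]
grip_width: 0.0
grip_force: 0.9
```

Emit:
{"op": "drive_tool", "data": {
  "commands": "1 0.0278 -0.0114 0 0; 1 0.0278 -0.0114 0 0; 1 0.0278 -0.0114 0 0; 1 0 0 0 0"
}}

```text
time_s: 11.88
ee_pos: [0.4362, -0.1951, 0.0484]
tool_rot: [0.606, 3.081, -0.001]
wrist_force: [0.6, 0.6, 0.2]
grip_width: -0.0002
grip_force: 0.0
```

Emit:
{"op": "drive_tool", "data": {
  "commands": "1 0.0185 -0.0076 0 0; 1 0.0185 -0.0076 0 0; 1 0.0185 -0.0076 0 0; 1 0.0185 -0.0076 0 0; 1 0 0 0 0"
}}

```text
time_s: 12.5
ee_pos: [0.443, -0.1979, 0.0483]
tool_rot: [0.606, 3.082, -0.0]
wrist_force: [0.2, -0.7, 0.5]
grip_width: 0.0002
grip_force: 0.0
```

Emit:
{"op": "drive_tool", "data": {
  "commands": "1 0.0185 -0.0076 0 0; 1 0.0185 -0.0076 0 0; 1 0.0185 -0.0076 0 0; 1 0.0185 -0.0076 0 0; 1 0 0 0 0"
}}

```text
time_s: 13.12
ee_pos: [0.4504, -0.2009, 0.0484]
tool_rot: [0.606, 3.082, -0.0]
wrist_force: [0.1, -0.3, -0.5]
grip_width: -0.0003
grip_force: 0.0
```

Emit:
{"op": "drive_tool", "data": {
  "commands": "1 0.0185 -0.0076 0 0; 1 0.0185 -0.0076 0 0; 1 0.0185 -0.0076 0 0; 1 0.0185 -0.0076 0 0; 1 0 0 0 0"
}}

```text
time_s: 13.75
ee_pos: [0.4577, -0.2039, 0.0483]
tool_rot: [0.606, 3.082, -0.0]
wrist_force: [-0.6, -0.3, -0.8]
grip_width: -0.0001
grip_force: 0.0
```

Emit:
{"op": "drive_tool", "data": {
  "commands": "1 0.0139 -0.0057 0 0; 1 0.0139 -0.0057 0 0; 1 0.0139 -0.0057 0 0; 1 0 0 0 0"
}}

```text
time_s: 14.25
ee_pos: [0.4618, -0.2056, 0.0483]
tool_rot: [0.606, 3.082, -0.0]
wrist_force: [0.5, -0.1, -0.6]
grip_width: -0.0003
grip_force: 0.0
```

Emit:
{"op": "drive_tool", "data": {
  "commands": "1 0.0139 -0.0057 0 0; 1 0.0093 -0.0038 0 0; 1 0 0 0 0"
}}

```text
time_s: 14.62
ee_pos: [0.4626, -0.2058, 0.048]
tool_rot: [-0.605, -3.08, -0.001]
wrist_force: [-4.1, 1.5, 1.3]
grip_width: 0.0001
grip_force: 1.9
```

Emit:
{"op": "drive_tool", "data": {
  "commands": "1 0.0139 -0.0057 0 0; 1 0 0 0 0; 1 0 0 0 0"
}}

```text
time_s: 15.0
ee_pos: [0.4627, -0.2058, 0.0478]
tool_rot: [-0.605, -3.078, -0.002]
wrist_force: [-5.3, 1.8, 2.0]
grip_width: 0.0
grip_force: 3.2
```

Emit:
{"op": "drive_tool", "data": {
  "commands": "1 0.0093 -0.0038 0 0; 1 0 0 0 0; 1 0 0 0 0"
}}

```text
time_s: 15.38
ee_pos: [0.4627, -0.2057, 0.0476]
tool_rot: [-0.604, -3.076, -0.003]
wrist_force: [-7.9, 2.6, 3.4]
grip_width: -0.0002
grip_force: 3.9
```

Emit:
{"op": "drive_tool", "data": {
  "commands": "1 -0.1 0.04 0 0; 1 -0.3 0.12 0 0; 1 0 0 0.3 0; 1 0 0 0.5 0; 1 0 0 0.5 0; 1 0 0.5 0.3 0; 1 0 0.6 0 0; 1 0 0.6 0 0; 1 0 0.6 0 0; 1 0 0 0 0"
}}

```text
time_s: 16.62
ee_pos: [0.4266, 0.0426, 0.2089]
tool_rot: [0.595, 3.082, 0.003]
wrist_force: [1.2, -1.1, -1.4]
grip_width: 0.0001
grip_force: 0.0
```

```bash
python3 - <<'E'
from h import *
b=cap('scene');a=cap('top')
B=cv2.resize(b['color'][180:270,210:310],None,fx=5,fy=5,interpolation=2)
A=cv2.resize(a['color'][190:270,260:320],None,fx=5,fy=5,interpolation=2)
im=np.zeros((450,800,3),np.uint8);im[:,:500]=B;im[:400,500:]=A
cv2.imwrite('pics/g1.png',im[:,:,::-1]);print(readout.state()['ee_pos'])
E
```

```text
[0.42671302 0.03916058 0.20864231]
```

View pics/g1.png

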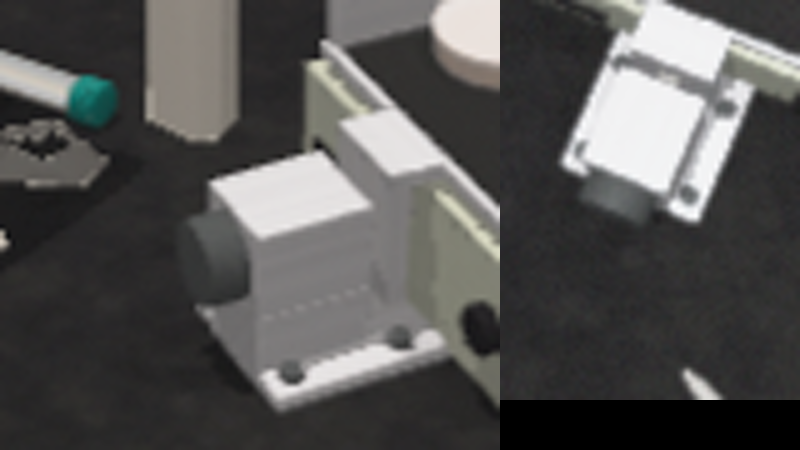

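The picture shows the knob flush against the bracket face at about (213,258), the lug flush with the bracket, and the robot clear of everything.

```bash
python3 -c "
from bench import job
print(job.job_done())"
```

```text
the job is handed in; nothing more can be done
None
```

The shaker is locked: I slid the platform until the eye lined up with the pin, then pushed the pin through until its knob sat against the bracket and would go no further; the last picture shows it there with the arm clear, I never went near the timer, tape or tube, and I handed the job in just after 16.6 s.

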